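Feed the knob hopper with its lid lever

TASK

Two wooden knobs wait on the chute of the grey lever-lid hopper: with a fingertip, press the hopper's lever all the way down so that its lid swings fully open, and keep it down until both knobs have rolled inside. Then ease the lever back up slowly, over two or three seconds, so that the lid comes down gently and does not slam, and leave it fully shut with your hand clear. Work the lid only through the lever: do not touch the lid or the knobs, grasp or lift nothing, and leave everything else where it stands.

Things in the scene. Friction and masses are not known exactly. Their poses are not given: they have to be found in the camera images.
- hopper: grey sheet-metal hopper fixed to the bench, 160 deep (x), 180 wide (y), 165 mm high. Origin: centre of its underside on the bench; its own -x is its front, where the lever sticks out; z up. On its +y side, 42 mm forward of the centre, an aluminium chute 52 mm wide slopes down into a notch in the wall; it reaches out to y = +240 mm and up to 172 mm above the bench.
- pad (a point): centre of the top face of the black rubber pad (50 x 50 x 8 mm) at the lever's end. At rest it is 202 mm in front of the hopper's centre (120 mm clear of its front wall), 108 mm above the bench, tilted 10 degrees down towards the hopper; fully pressed 54 mm above the bench, tilted as much the other way, under 4 mm of sideways drift. It takes about 3 to 10 N down; only the lid's weight brings it up.
- lever (a joint): lever angle, rad: 0 at rest (up), 0.36 pressed down to about its stop. The lever turns about a level axis 147 mm behind the pad, 75 mm above the bench.
- lid (a joint): lid angle, rad: 0 shut, 1.05 fully open at its stop. It is linked rigidly to the lever and always stands at three times the lever's angle. Let go, it falls shut with a slam.
- lid_front (a point): middle of the front edge of the steel lid's top face, 169 mm above the bench when shut. The lid is hinged on the hopper's rear rim, 176 mm behind this edge, and its front swings up and back, away from the lever. The lid is 178 x 198 x 4 mm; a small gate plate hanging from its +y edge bars the chute while it is shut and frees it beyond about 0.45 rad.
- knob_a_center (a point): centre of the first wooden ball knob, 36 mm across, 20 g, on the chute against the gate. It rolls in by itself once the lid opens.
- knob_b_center (a point): centre of the second knob, the same, waiting behind the first.
- hopper_in (a point): point inside the hopper on its vertical centre line, 60 mm above the bench. A knob counts as in when its centre is within the walls and less than 110 mm above the bench.
- mug: bystander: white mug, 76 mm across and 90 mm high, handle at its +y, standing to one side of the lever (hopper's +y side). Origin: centre of its underside.
- jar: bystander: closed glass jar, 60 mm across and 90 mm high, on the other side of the lever. Origin: centre of its underside.
- pot_lid: bystander: steel pot lid, 160 mm across, 48 mm high with its knob, lying beside the hopper on its -y side. Origin: centre of its underside.
- saucepan: bystander: aluminium pot, 170 mm across, 95 mm high, on the right of the bench. Origin: centre of its underside.
- carton: bystander: cardboard carton 120 x 150 x 90 mm on the left. Origin: centre of its underside.

How it is judged:
On the way, in this order (a step that is already met when the one before it is completed fails the run):
1. the lid stands fully open (over 0.92 rad) on its lever, with both knobs in the hopper (value of joint lid above 0.92 rad and z of knob_a_center in the frame of hopper between 0.02 and 0.11 m and y of knob_a_center in the frame of hopper between -0.085 and 0.085 m and x of knob_a_center in the frame of hopper between -0.078 and 0.078 m and z of knob_b_center in the frame of hopper between 0.02 and 0.11 m and y of knob_b_center in the frame of hopper between -0.085 and 0.085 m and x of knob_b_center in the frame of hopper between -0.078 and 0.078 m), for 0.2 s.
2. the lid is shut again (value of joint lid below 0.04 rad), for 0.2 s.
At the end, for the whole second after the job is handed in: the lid is shut (below 0.04 rad) with the lever up, and both knobs lie inside the hopper (centres within its walls, less than 110 mm above the bench) (value of joint lid below 0.04 rad and value of joint lever below 0.02 rad and z of knob_a_center in the frame of hopper between 0.02 and 0.11 m and y of knob_a_center in the frame of hopper between -0.085 and 0.085 m and x of knob_a_center in the frame of hopper between -0.078 and 0.078 m and z of knob_b_center in the frame of hopper between 0.02 and 0.11 m and y of knob_b_center in the frame of hopper between -0.085 and 0.085 m and x of knob_b_center in the frame of hopper between -0.078 and 0.078 m); the robot touches nothing.
It fails at once if the lid slams: it closes faster than 1.5 rad/s in the last 0.6 rad (velocity of joint lid below -1.5 rad/s and value of joint lid below 0.6 rad).
It fails at once if the robot touches the lid (over 0.5 N) (contact force between any of the fingers, the arm and lid above 0.5 N).
It fails at once if the robot touches a knob (over 0.5 N) (contact force between any of the fingers, the arm and knob_a above 0.5 N or contact force between any of the fingers, the arm and knob_b above 0.5 N).
It fails at once if a bystander is moved more than 15 mm, lifted or carried (distance of any of mug, jar, pot_lid, saucepan, carton from where it was at the start of the episode above 0.015 m).
It also fails if it takes over 38 s, if anything falls off the work surface, if the arm or the gripper's body presses on something with over 40 N, if the wrist force passes 120 N, or if a joint passes its speed limit or range.

ROBOT

A 6-joint arm with a two-finger parallel gripper is mounted at the origin on the work surface. World frame = base frame: x ahead of the robot, y to its left, z up, the work surface at z = 0. Lengths are in m, angles in rad, forces in N, time in s.
With the tool pointing down it reaches from about 0.35 to 0.85 m from the base axis. Payload 8.1 kg.
Tool frame: the origin (TCP) lies between the finger pads; the fingertips stand 19 mm ahead of it and the grasp point (between the pads) is the TCP; x points along the fingers, y is the direction in which the jaws open and shut, and the axes are right-handed (so a half turn about x gives the same grasp; the last joint's range is limited). The gripper opens to 93 mm and grips with 3 to 60 N. Pads are 15 mm wide; open, the fingers measure 128 mm over their backs; the gripper's body (75 mm by 188 mm) begins 65 mm behind the grasp point.
Start: joints at [1.16, 0.13, 1.488, -0, 1.523, -0.085], TCP at [0.192, 0.568, 0.238] pointing down, gripper open.
Joint ranges: [-2.96, 2.96], [-0.89, 2.26], [0.02, 2.5], [-1.34, 4.48], [0, 2.73], [-2.66, 2.66]. Speed limits (rad/s): [2.39, 2.39, 2.79, 3.14, 3.14, 3.14].

INTERFACE

Orientations are given as a rotation vector (axis times angle).
In Python, from rig import move_to, movel, set_joints, command_gripper, wait, solve_ik, sense, snapshot, get_calibration, Unreachable, hand_in gives the robot as it stands. Calls block until the motion is done:
- move_to(position, orientation): joint-space move of the TCP to a pose.
- movel(position, rotation=None, v=0.15, contact_N=None): straight line of the TCP; rotation=None keeps the orientation; v is the mean speed in m/s. With contact_N (N) it stops when the force on the tool has changed by that much, and returns True; else False.
- set_joints(angles): joint-space move.
- command_gripper(opening, f_grip=None): finger opening in m; f_grip is the grip in N (None keeps the last); returns when the fingers have stopped.
- wait(seconds).
- solve_ik(position, orientation): joint angles nearest the present ones, or None.
- sense(): the state.
- snapshot(name): name is "scene" or "top" or "wrist"; returns the picture (384x512x3 uint8, blue, green, red); there is no depth.
- get_calibration(name): a dict with "fx", "fy", "cx", "cy" (pixels), "D" ([k1, k2, p1, p2, k3] as OpenCV has them; the pictures are not rectified), "world_to_cam" (4x4, takes a point from world to camera coordinates). Camera axes: x right, y down, z forward; pixel columns grow to the right and rows downward; lengths in m; the calibration is good to about 2 mm. A picture is of the moment at which its call begins: read the wrist's pose just before it. get_calibration takes no time and is no camera call; for the wrist camera it gives the pose at the moment of the call.
A pose or a line that the arm cannot do raises Unreachable and nothing moves.
- hand_in(): hands the job in, once; it reports no verdict.
The state is a dict: "time_s": time; "qpos": joint angles; "qd": joint speeds; "joint_efforts": joint torques, N m; "eef_pos": TCP position; "tcp_rot": TCP orientation; "ft_force": force on the tool from outside, world axes, zero at the start; "torque": the same for the moment, N m; "gripper_width": finger opening in m.
Only numpy, scipy, OpenCV 4.12 (cv2) and the standard library are available. Lean on these libraries where they do the work, as an engineer would, in place of code of your own. Each camera call takes 0.05 s, during which the arm holds its last target.

## Working session

There is one attempt and no reset: what is moved stays moved. The work goes in short steps, each a Python script; the robot and the scene stay as the last script left them, time stands still between calls to the robot, and variables do not carry over. Pictures are saved under pics/ and viewed, and the job is handed in when it is done.

```bash
mkdir -p pics; ls
python3 - <<'E'
from rig import *
import cv2
for n in ("scene","top"):
    im=snapshot(n); cv2.imwrite(f"pics/{n}0.png",im)
    c=get_calibration(n); print(n,{k:(v if k!='world_to_cam' else [[round(float(a),4) for a in r] for r in v]) for k,v in c.items()})
s=sense();print(s)
E
```

```text
pics
scene {'fx': 479.3158206862285, 'fy': 479.3158206862285, 'cx': 258.2561979959957, 'cy': 185.1473636201854, 'D': array([-0.0688037,  0.       ,  0.       ,  0.       ,  0.       ]), 'world_to_cam': [[-0.8793, 0.4761, -0.0115, 0.5185], [0.3249, 0.5822, -0.7453, -0.0849], [-0.3482, -0.6591, -0.6666, 1.8233], [0.0, 0.0, 0.0, 1.0]]}
top {'fx': 409.8164030043768, 'fy': 409.8164030043768, 'cx': 252.23672148877156, 'cy': 190.38249709741848, 'D': array([0.02692244, 0.        , 0.        , 0.        , 0.        ]), 'world_to_cam': [[-0.0132, -0.9998, -0.0156, 0.0114], [-0.9947, 0.0147, -0.1014, 0.5809], [0.1016, 0.0141, -0.9947, 1.5207], [0.0, 0.0, 0.0, 1.0]]}
{'time_s': 0.1, 'qpos': array([ 1.15959815e+00,  1.31114050e-01,  1.48912190e+00, -8.38190981e-07,
        1.52295684e+00, -8.53705394e-02]), 'qd': array([-0.00136137, -0.00098018, -0.00438211,  0.00013729, -0.00078455,
       -0.00131893]), 'joint_efforts': array([ 1.80401224e-03, -5.61340570e+01, -4.93096519e+01,  7.71089201e-02,
        2.91980035e-02, -6.60604746e-05]), 'eef_pos': array([0.19183835, 0.56803203, 0.23670195]), 'tcp_rot': array([ 0.25449058,  1.55602252, -0.25693631]), 'ft_force': array([-0.68465305, -0.51141068, -0.44618967]), 'torque': array([-0.03867288,  0.01858476, -0.02769708]), 'gripper_width': 0.093087074502947}
```

View pics/scene0.png

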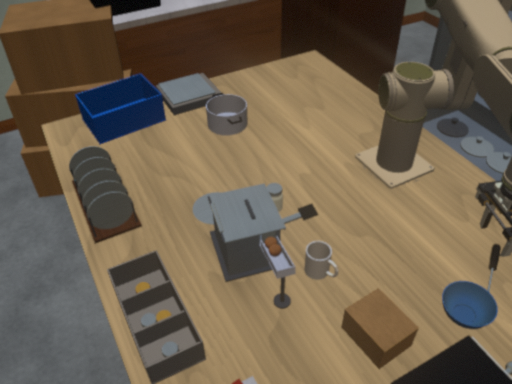

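View pics/top0.png

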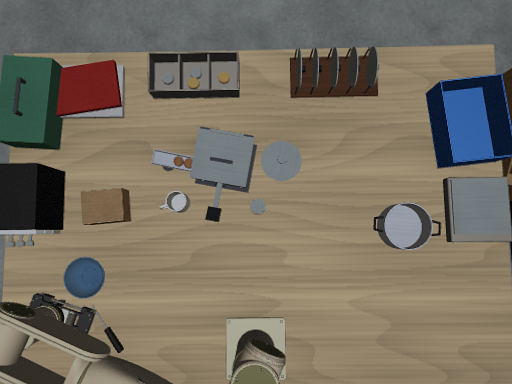

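The top view shows the pad at about (213,214), the lid centred near (223,158), the knobs at (179,161) and (188,163), the mug at (177,202) and the jar at (258,206). In the scene view the pad is at about (308,211). Next I'll measure these.

```bash
cat > h.py <<'E'
import numpy as np, cv2
from rig import *
def ray(n,uv,c=None):
    c=c or get_calibration(n)
    K=np.array([[c['fx'],0,c['cx']],[0,c['fy'],c['cy']],[0,0,1]])
    p=cv2.undistortPoints(np.array([[uv]],float),K,np.array(c['D']))[0,0]
    T=np.array(c['world_to_cam']);R=T[:3,:3]
    d=R.T@np.array([p[0],p[1],1]); return -R.T@T[:3,3], d/np.linalg.norm(d)
def plane(n,uv,z,c=None):
    o,d=ray(n,uv,c); return o+d*(z-o[2])/d[2]
def tri(a,ua,b,ub):
    o1,d1=ray(a,ua);o2,d2=ray(b,ub)
    s=np.linalg.lstsq(np.c_[d1,-d2],o2-o1,rcond=None)[0]
    p,q=o1+s[0]*d1,o2+s[1]*d2
    return (p+q)/2,np.linalg.norm(p-q)
E
python3 - <<'E'
from h import *
np.set_printoptions(precision=4,suppress=True)
def blob(n,roi,f):
    im=cv2.imread(f"pics/{n}0.png"); x0,y0,x1,y1=roi
    m=f(im[y0:y1,x0:x1].astype(int)).astype(np.uint8)
    k,l,s,c=cv2.connectedComponentsWithStats(m)
    i=1+np.argmax(s[1:,4]); cnt=cv2.findContours((l==i).astype(np.uint8),cv2.RETR_EXTERNAL,cv2.CHAIN_APPROX_NONE)[0][0]
    r=cv2.minAreaRect(cnt); return c[i]+[x0,y0], s[i,4], cv2.boxPoints(r)+[x0,y0], r
dark=lambda a:a.max(2)<60
pt=blob("top",(195,195,232,232),dark); ps=blob("scene",(290,195,330,230),dark)
print(pt,ps); print("pad",tri("top",pt[0],"scene",ps[0]), plane("top",pt[0],.108),plane("scene",ps[0],.108))
im=cv2.imread("pics/top0.png");h=cv2.resize(im[110:240,140:290],None,fx=5,fy=4.5,interpolation=2);cv2.imwrite("pics/topz.png",h)
im=cv2.imread("pics/scene0.png");h=cv2.resize(im[170:320,180:350],None,fx=4,fy=4,interpolation=2);cv2.imwrite("pics/scz.png",h)
E
```

```text
(array([212.8621, 213.5862]), np.int32(174), array([[205.2308, 218.8462],
       [207.8462, 205.7692],
       [220.5385, 208.3077],
       [217.9231, 221.3846]]), ((17.884614944458008, 18.576923370361328), (12.94366455078125, 13.335896492004395), 11.309932708740234)) (array([307.1298, 211.626 ]), np.int32(131), array([[299.3103, 209.2759],
       [311.5517, 204.3793],
       [315.2759, 213.6897],
       [303.0345, 218.5862]]), ((17.29310417175293, 16.482757568359375), (10.027547836303711, 13.184369087219238), 68.19859313964844))
pad (array([0.4926, 0.1441, 0.1029]), np.float64(0.0016522173521658255)) [0.4917 0.144  0.108 ] [0.4963 0.1478 0.108 ]
```

View pics/topz.png

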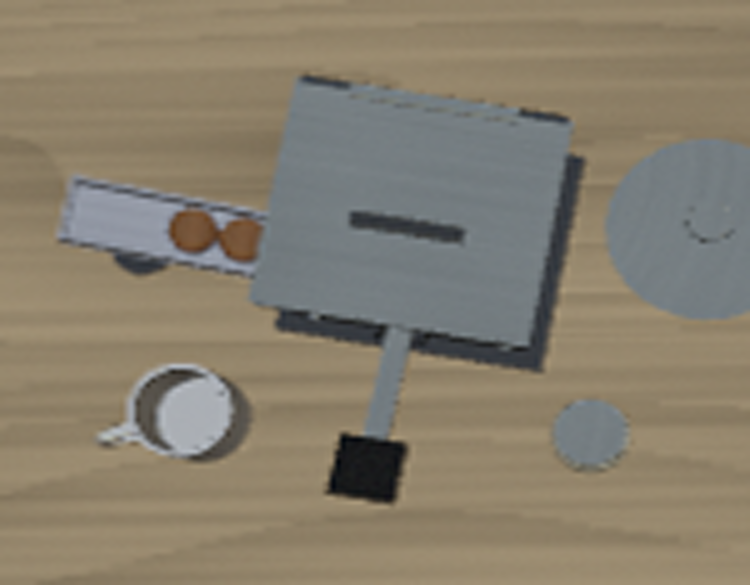

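View pics/scz.png

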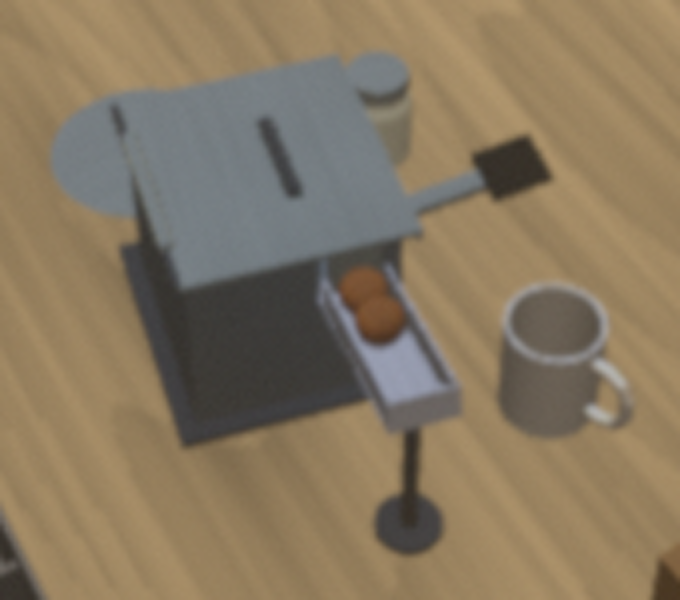

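The zoomed views show the lid, the lever and pad, and the mug and jar on either side with a wide gap around the pad. Now I'll work out the hopper's yaw and check the pad against the known geometry.

Run:
```python
from h import *
from scipy.spatial.transform import Rotation as R
np.set_printoptions(precision=4,suppress=True)
C=[plane("top",(140+u/5,110+v/4.5),.169) for u,v in [(302,78),(570,122),(530,347),(250,303)]]
S=[plane("scene",(180+u/4,170+v/4),.169) for u,v in [(125,102),(338,58),(420,235),(182,285)]]
for n,c in(("top",C),("sc",S)):
    c=np.array(c);print(n,c[:,:2].tolist(),[np.linalg.norm(c[i]-c[i-1]).round(4) for i in range(4)])
bl,br,fr,fl=C
yv=(bl+fl-br-fr);yaw=np.arctan2(-yv[0],yv[1]);xv=bl+br-fl-fr
print("yaw",yaw,np.arctan2(xv[1],xv[0]))
ex=np.array([np.cos(yaw),np.sin(yaw),0]);ey=np.array([-ex[1],ex[0],0])
front=(fl+fr)/2; print("front",front); pad=np.array([.493,.145,.108])
for o,nm in((pad,"pad"),(plane("top",(177.5,202),.09),"mug"),(plane("top",(258,206.5),.09),"jar")): print(nm,o,(o-front)@ex,(o-front)@ey)
print(R.from_rotvec(sense()['tcp_rot']).as_matrix())
for s in(1,-1):
    M=np.c_[[0,0,-1],s*ey,np.cross([0,0,-1],s*ey)]
    rv=R.from_matrix(M).as_rotvec();print(s,rv)
    for z in(.25,.15,.075):print(solve_ik(pad[:2].tolist()+[z],rv))
```

```text
top [[0.7911499607082237, 0.17977104893692183], [0.7532565316881026, -0.00729305812311733], [0.5783751390581889, 0.022649009837609615], [0.6152696129337407, 0.21594505591143504]] [np.float64(0.1796), np.float64(0.1909), np.float64(0.1774), np.float64(0.1968)]
sc [[0.7484744869417925, -0.0016341747229722259], [0.5833606637579508, 0.03319037679772652], [0.6235605730504468, 0.22461112795222038], [0.7900926874555864, 0.18562582864882105]] [np.float64(0.1918), np.float64(0.1687), np.float64(0.1956), np.float64(0.171)]
yaw -0.19414722792589678 -0.18630689353796978
front [0.5968 0.1193 0.169 ]
pad [0.493 0.145 0.108] -0.1068306881629426 0.005189638054140848
mug [0.5364 0.2744 0.09  ] -0.08919642063952476 0.14052690848980118
jar [ 0.5159 -0.0176  0.09  ] -0.053016985463445576 -0.149991174108419
[[-0.0006  0.3201  0.9474]
 [-0.0015  0.9474 -0.3201]
 [-1.     -0.0016 -0.0001]]
1 [ 0.1524  1.5654 -0.1524]
[ 0.1863 -0.1091  1.707  -0.      1.5437 -1.1904]
[ 0.1863 -0.0438  1.8298 -0.      1.3555 -1.1904]
[ 0.1863  0.042   1.8904 -0.      1.2091 -1.1904]
-1 [-2.1194  0.2064  2.1194]
[ 0.1863 -0.1091  1.707  -0.      1.5437  1.9512]
[ 0.1863 -0.0438  1.8298 -0.      1.3555  1.9512]
[ 0.1863  0.042   1.8904 -0.      1.2091  1.9512]
```

The lid measures 177–180 x 191–197 mm against 178 x 198. The pad lies 107 mm ahead of the lid edge and about 5 mm off the centre line, which fits the description. The pad is at about (0.493, 0.145). I'll close the gripper, move above the pad and approach it.

Run:
```python
from h import *
np.set_printoptions(precision=4,suppress=True)
command_gripper(0.0)
rv=[0.1524,1.5654,-0.1524]
move_to([.492,.145,.25],rv)
movel([.492,.145,.147],v=0.1)
s=sense();print(s['time_s'],s['eef_pos'],s['ft_force'],s['gripper_width'])
for n in("scene","top"):
    im=snapshot(n)
    x0,y0=(180,130) if n=="scene" else (140,110)
    cv2.imwrite(f"pics/{n}1.png",cv2.resize(im[y0:y0+150,x0:x0+180],None,fx=4,fy=4,interpolation=2))
```

```text
4.6167 [0.4926 0.1451 0.1479] [-0.2005  1.0067  0.4317] -0.00011100249916450153
```

View pics/scene1.png

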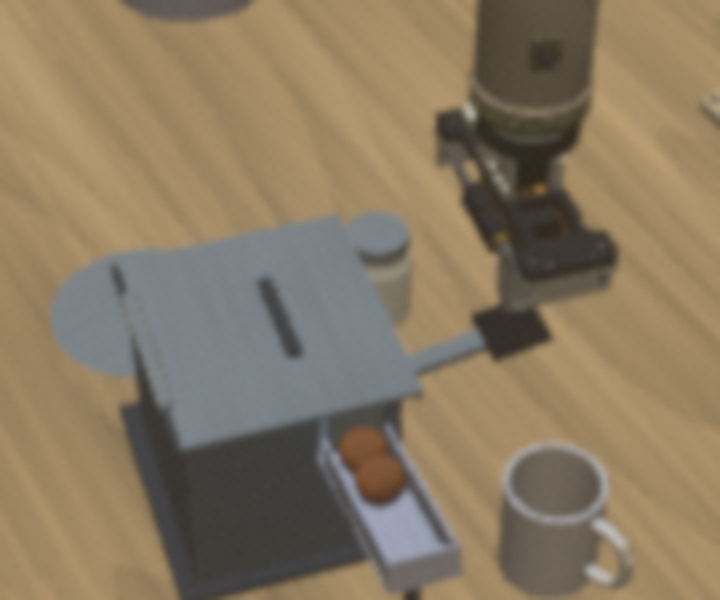

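View pics/top1.png

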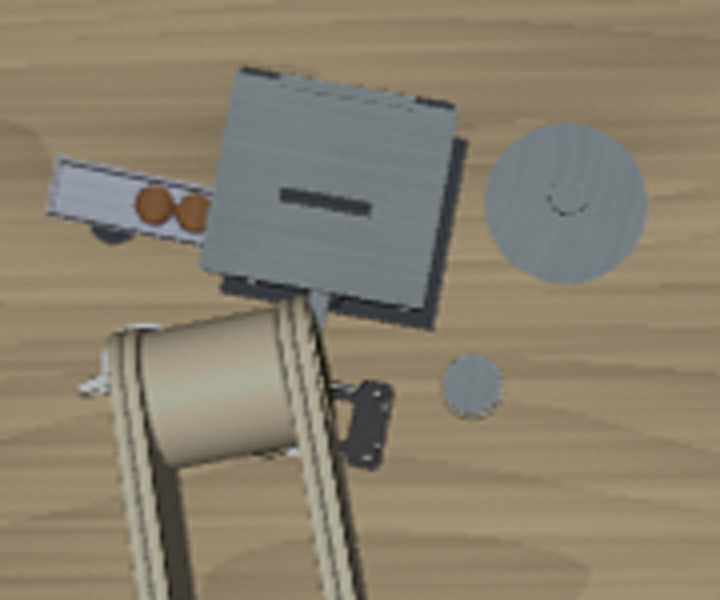

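The closed fingertips hang over the pad, with the mug, jar and lid clear of the hand. I'll press now.

Run:
```python
from h import *
np.set_printoptions(precision=4,suppress=True)
f0=sense()['ft_force']
print(movel([.492,.145,.118],v=0.03,contact_N=2))
s=sense();print(s['time_s'],s['eef_pos'],s['ft_force']-f0)
print(movel([.492,.145,.076],v=0.03))
s=sense();print(s['time_s'],s['eef_pos'],s['ft_force']-f0)
print(movel([.492,.145,.070],v=0.01,contact_N=12))
wait(0.8)
s=sense();print(s['time_s'],s['eef_pos'],s['ft_force']-f0)
for n in("scene","top"):
    im=snapshot(n)
    x0,y0=(180,130) if n=="scene" else (140,110)
    cv2.imwrite(f"pics/{n}2.png",cv2.resize(im[y0:y0+150,x0:x0+180],None,fx=4,fy=4,interpolation=2))
```

```text
True
5.3667 [0.4916 0.145  0.1276] [-0.1022  0.7673  2.6656]
False
7.25 [0.4921 0.1449 0.0763] [-2.8449  0.8935  4.5469]
True
8.3417 [0.4922 0.145  0.0762] [-3.6024 -0.6078  7.2894]
```

View pics/scene2.png

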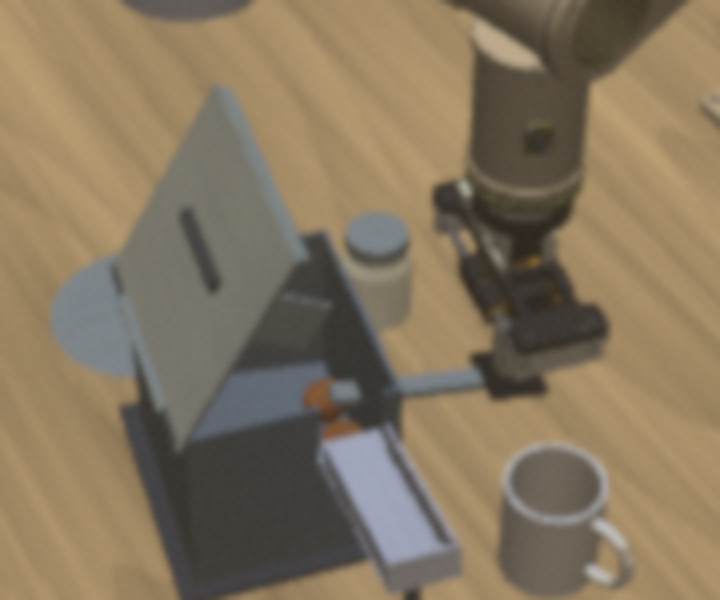

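View pics/top2.png

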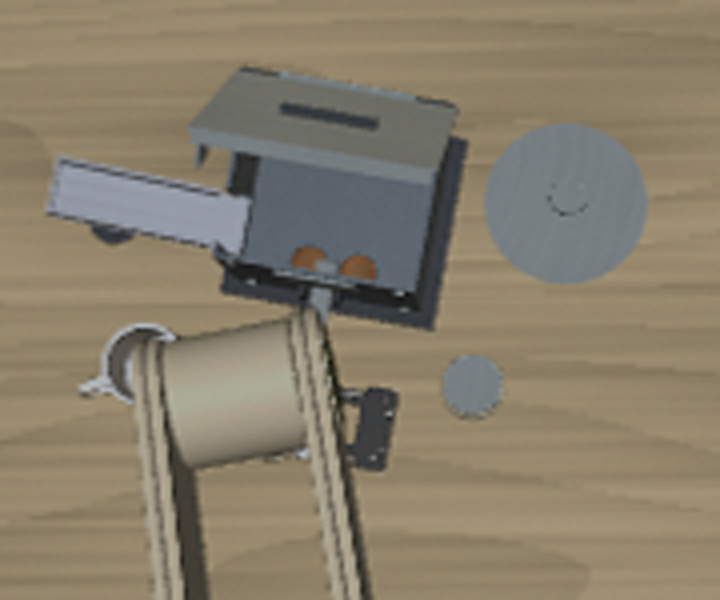

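The lid is well open and both knobs have dropped inside; in the top view they are at (310,258) and (358,266), behind the front wall. The last press stopped early, so I'll press the remaining bit and measure the lid angle.

Run:
```python
from h import *
np.set_printoptions(precision=4,suppress=True)
a=tri("top",(140+188/4,110+130/4),"scene",(180+303/4,130+256/4))
b=tri("top",(140+435/4,110+172/4),"scene",(180+220/4,130+87/4))
print(a,b)
for p in (a,b): print("lid angle", np.arcsin((p[0][2]-.169)/.178))
z0=sense()['ft_force']
print(movel([.492,.145,.0735],v=0.008,contact_N=15))
s=sense();print(s['time_s'],s['eef_pos'],s['ft_force'])
wait(0.4)
for n in("scene","top"):
    im=snapshot(n)
    x0,y0=(180,130) if n=="scene" else (140,110)
    cv2.imwrite(f"pics/{n}3.png",cv2.resize(im[y0:y0+150,x0:x0+180],None,fx=4,fy=4,interpolation=2))
s=sense();print(s['time_s'],s['eef_pos'],s['ft_force'])
```

```text
(array([0.7031, 0.201 , 0.3193]), np.float64(0.002640593070247628)) (array([0.668 , 0.0093, 0.3135]), np.float64(0.0026975941922531507))
lid angle 1.0049333492748291
lid angle 0.9468070608974885
True
8.675 [0.4922 0.145  0.0761] [-3.563  -1.2875  9.6194]
9.175 [0.4922 0.145  0.0761] [-3.6571 -1.0312  8.1599]
```

View pics/scene3.png

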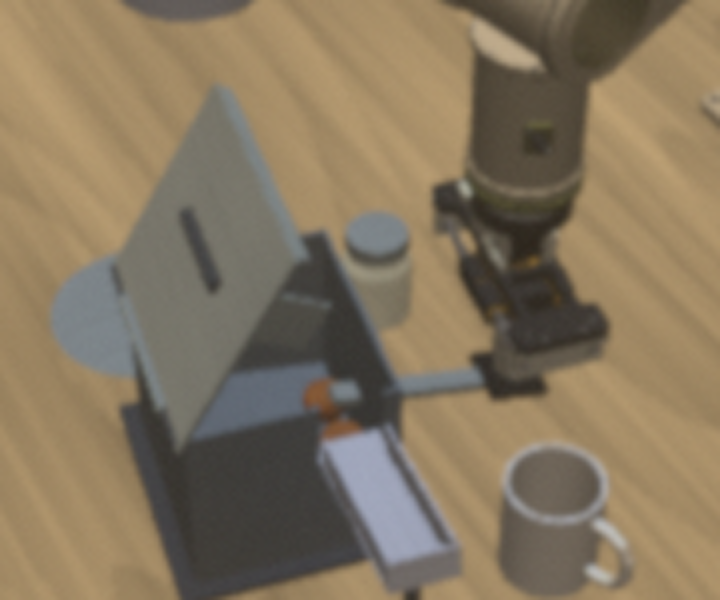

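View pics/top3.png

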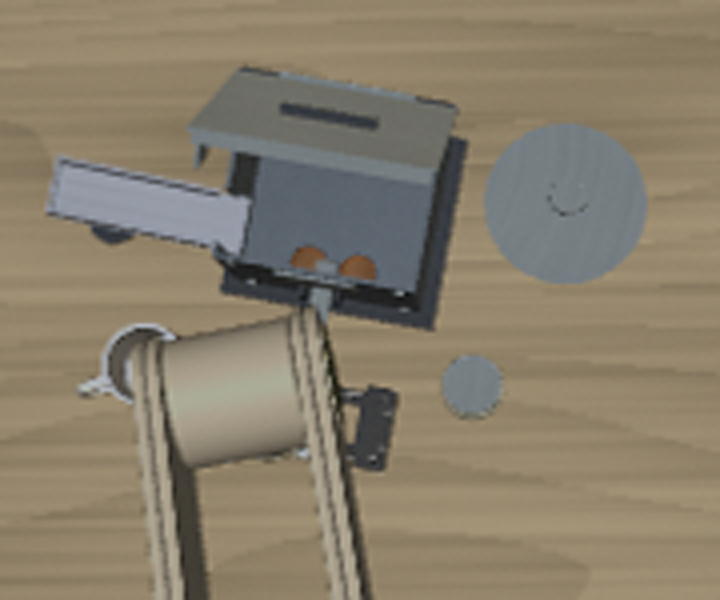

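Force builds above 15 N with no movement, so the lever is on its stop. Lid angle measures 0.95–1.0 rad. A quick check of knob heights, then I'll ease the lever up.

Run:
```python
from h import *
np.set_printoptions(precision=4,suppress=True)
print(tri("top",(140+358/4,110+268/4),"scene",(180+322/4,130+397/4)))
print(tri("top",(140+310/4,110+262/4),"scene",(180+342/4,130+436/4)))
movel([.492,.145,.131],v=0.017)
s=sense();print(s['time_s'],s['eef_pos'],s['ft_force'])
movel([.492,.145,.20],v=0.08)
move_to([.42,.145,.30],[0.1524,1.5654,-0.1524])
wait(.3)
for n in("scene","top"):
    im=snapshot(n)
    x0,y0=(180,130) if n=="scene" else (140,110)
    cv2.imwrite(f"pics/{n}4.png",cv2.resize(im[y0:y0+150,x0:x0+180],None,fx=4,fy=4,interpolation=2))
s=sense();print(s['time_s'],s['eef_pos'],s['ft_force'])
```

```text
(array([0.6304, 0.0887, 0.043 ]), np.float64(0.0025392091871687126))
(array([0.6369, 0.1336, 0.0443]), np.float64(0.001892677133551357))
12.6083 [0.492  0.145  0.1309] [ 0.1329 -0.0743  0.4158]
14.5833 [0.4199 0.1449 0.2991] [-0.1119 -0.0677  0.095 ]
```

View pics/scene4.png

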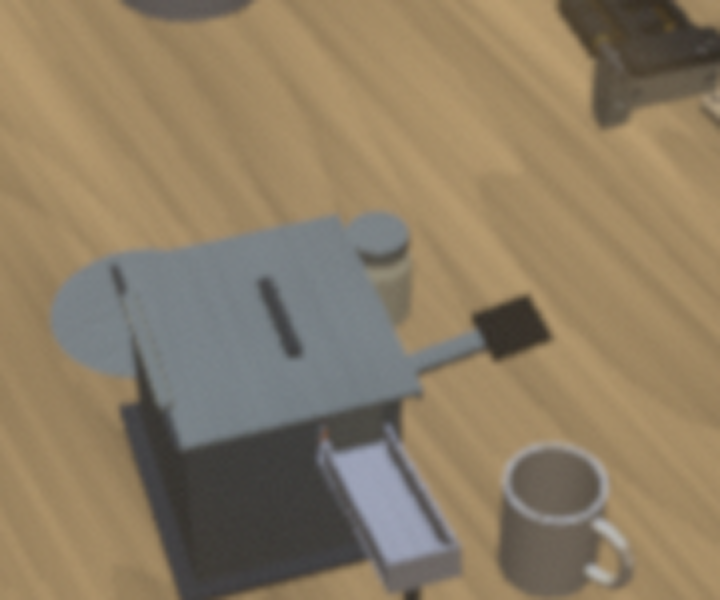

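View pics/top4.png

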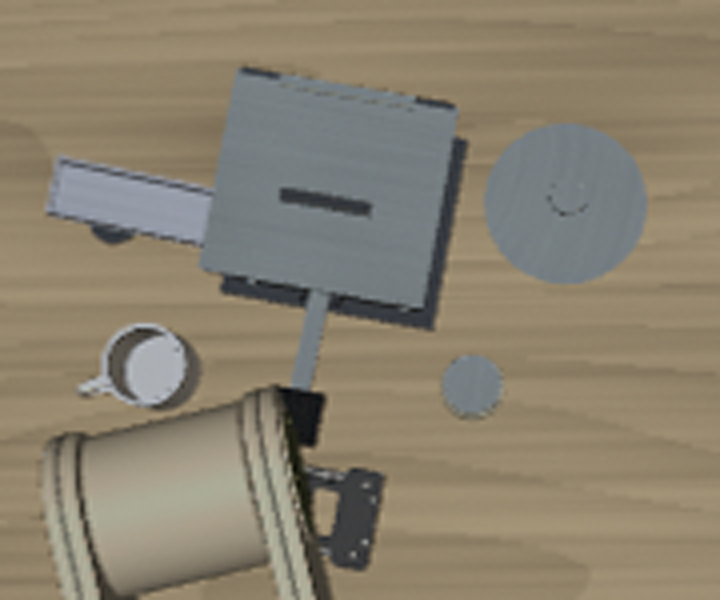

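The lid and pad sit at the same pixels as at the start, the chute is empty and nothing else has moved. A small reddish spot shows at the notch, at (323,435) in the scene view, and I'll check it before handing in.

Run:
```python
from h import *
np.set_printoptions(precision=3,suppress=True)
yaw=-.19;ex=np.array([np.cos(yaw),np.sin(yaw)]);ey=np.array([-ex[1],ex[0]])
front=np.array([.600,.123]);c=front+.096*ex
def loc(p):return np.r_[(p[:2]-c)@ex,(p[:2]-c)@ey,p[2]]
for p in ([.6304,.0887,.043],[.6369,.1336,.0443]):print("knob",loc(np.array(p)))
for z in(.04,.06,.08,.1,.12,.14,.16):print(loc(plane("scene",(180+323/4,130+435/4),z)))
im=snapshot("scene");cv2.imwrite("pics/s5.png",cv2.resize(im[215:275,245:305],None,fx=9,fy=9,interpolation=0))
```

```text
knob [-0.06  -0.028  0.043]
knob [-0.062  0.017  0.044]
[-0.05   0.009  0.04 ]
[-0.045  0.026  0.06 ]
[-0.039  0.043  0.08 ]
[-0.034  0.06   0.1  ]
[-0.029  0.077  0.12 ]
[-0.024  0.094  0.14 ]
[-0.018  0.111  0.16 ]
```

View pics/s5.png

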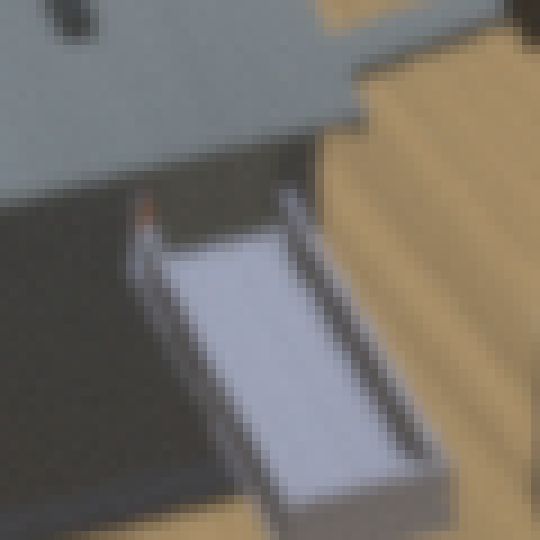

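The spot is the near knob seen through the gap beside the gate. That ray passes within the knob's radius of where I measured it on the floor, so I'm handing in.

```bash
python3 -c "
from rig import *
hand_in()"
```

```text
the job is handed in; nothing more can be done
```

I pressed the lever down to its stop with the closed fingertips and held it until both knobs had rolled in. I then eased it up over about 3.4 s, backed the hand off and handed the job in at about 15 s of the 38 s allowed. The rig gave no verdict.

**Lid open:** the force rose by more than 15 N with no further movement, so the lever was on its stop. The lid angle measured from the pictures was 0.95–1.00 rad.

**Knobs:** both measured inside the hopper, with centres about 44 mm above the bench.

**Lid shut:** in the final pictures the lid and pad are back at their starting pixels, the chute is empty, and the mug, jar and pot lid stand where they were. I did not check the saucepan and carton again after the press, but the arm never came near them at bench height. The hand is clear, with the tool force near zero.

**Disagreements:**
- **First press to the stop:** it halted about 6 mm above its target height because the lever had already reached its stop. A second press confirmed this.
- **Reddish spot at the notch:** a small spot in the last picture turned out to be a knob inside, seen past the gate.
- **Pad position:** the pad measured about 5 mm off the lid's centre line. That is more than the 2 mm calibration figure but harmless on a 50 mm pad.

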